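# Burnish a glued seam, then hold the spring clamp open

### The arm

A 7-joint arm with a two-finger parallel gripper is mounted at the origin on the work surface. World frame = base frame: x ahead of the robot, y to its left, z up, the work surface at z = 0. Lengths are in m, angles in rad, forces in N, time in s.
With the tool pointing down it reaches from about 0.4 to 0.875 m from the base axis. Payload 19.3 kg.
Tool frame: the origin (TCP) lies on the centre line of the jaws, within the pads' length; the fingertips stand 14 mm ahead of it and the grasp point (between the pads) lies 5 mm behind it (tip_extent is the distance from the TCP to the fingertips, in m); x points along the fingers, y is the direction in which the jaws open and shut, and the axes are right-handed (so a half turn about x gives the same grasp; the last joint's range is limited). The gripper opens to 85 mm and grips with 20 to 120 N. Pads are 22 mm wide; open, the fingers measure 114 mm over their backs; the gripper's body (76 mm by 85 mm) begins 54 mm behind the grasp point. The pads swing forward as they close: fully open they stand 13 mm farther back than shut.
Start: joints at [1.046, 0.521, -0.036, 1.599, 0.021, 1.021, -0.113], TCP at [0.275, -0.561, 0.223] pointing down, gripper open.
Joint ranges: [-2.91, 2.91], [-0.3, 2.13], [-1.5, 1.42], [0.17, 2.43], [-1.26, 4.41], [0.16, 1.93], [-2.52, 2.52]. Speed limits (rad/s): [1.89, 1.89, 2.39, 2.39, 3.01, 3.01, 3.01].

### API

Orientations are given as [roll, pitch, yaw] about the fixed x, y, z axes, in that order (R = Rz(yaw) Ry(pitch) Rx(roll)).
In Python, from rig import * gives the robot as it stands. Calls block until the motion is done:
- move_pose(position, orientation): joint-space move of the TCP to a pose.
- move_straight(position, rotation=None, v=0.15): straight line of the TCP; rotation=None keeps the orientation; v is the mean speed in m/s.
- movej(angles): joint-space move.
- gripper_to(opening): finger opening in m; the grip force is fixed at half the most; returns when the fingers have stopped.
- wait(seconds).
- solve_ik(position, orientation): joint angles nearest the present ones, or None.
- read_state(): the state.
- grab_frame(name): name is "scene" or "top" or "wrist"; returns (picture, depth): 420x560x3 uint8, red, green, blue; 420x560 float32, m along the optical axis (not along the pixel's ray), 0 where there is no reading.
- camera_model(name): a dict with "intrinsics" (3x3 intrinsics, pixels), "R" (3x3) and "t" (3): a world point X has camera coordinates R X + t; the wrist camera has in their place "mount" (4x4, takes a point from camera to tool coordinates, whose origin is the TCP and whose axes are the tool frame's). Camera axes: x right, y down, z forward; pixel columns grow to the right and rows downward; lengths in m; the calibration is good to about 2 mm. The wrist camera is an equidistant fisheye: a pixel r from the principal point sees the ray r / f radians off the axis. A picture is of the moment at which its call begins: read the wrist's pose just before it. camera_model takes no time and is no camera call.
A pose or a line that the arm cannot do raises Unreachable and nothing moves.
- close_job(): hands the job in, once; it reports no verdict.
The state is a dict: "t": time; "joint_positions": joint angles; "qvel": joint speeds; "joint_efforts": joint torques, N m; "ee_pos": TCP position; "tcp_rot": TCP orientation; "contact_force": force on the tool from outside, world axes, zero at the start; "wrist_torque": the same for the moment, N m; "width": finger opening in m.
Only numpy, scipy, OpenCV 4.12 (cv2) and the standard library are available. Lean on these libraries where they do the work, as an engineer would, in place of code of your own. Each camera call takes 0.05 s, during which the arm holds its last target. There are 200 camera calls.

### The job

Take the blue stylus from its stand and run its tip slowly along the curved yellow seam of the clamped wooden case, from the end nearest the robot to the far end, pressing lightly and keeping the tip on the seam, then stand the stylus back in its stand. Then pull the red handle of the spring clamp out until the white pointer lines up with the red marker tab, and finish while still holding it there against the spring, so that the case could be lifted out; the case stays where it is. Leave the other things on the bench alone.

Things in the scene. Friction and masses are not known exactly. Their poses are not given: they have to be found in the camera images.
- stylus: Stylus upright in its stand, loose, about 90 g. Origin on its axis at the underside of its steel collar (32 mm across, 6 mm thick); z up, away from the tip. Round blue handle 22 mm across from z 6 to 76 mm: grip here. Below: 10 mm shaft to z -40 mm, then a 6 mm brass nib, tip at z -58 mm. The nib is sprung: gives up to 8 mm, 0.5 N at first, 2.5 N fully in; 3 to 5 mm in is a good pressure.
- nib_tip (a point): The very tip of the stylus nib (58 mm below the stylus origin when the nib is not pushed in); it moves with the nib.
- stand: Stylus stand, fixed: wooden block 70 x 70 mm, 66 mm high, with an upright through hole 16 mm across in its middle; the stylus shaft hangs in it and the collar rests on the block's top. Origin: centre of its underside, on the table; z up. The stylus is home with its origin 66 mm above this origin.
- fixture: Clamp fixture, fixed: grey bed 150 mm (x) by 250 mm (y -130 to +120), 18 mm thick, origin at its underside, z up. Fixed dark jaw at y +80 to +110 mm, top 58 mm above the table; aluminium bracket at y -88 to -108 mm, top at 52 mm. Own x points roughly away from the robot (turned up to 0.3 rad); the sliding jaw opens along own -y, roughly to the robot's right.
- jaw (a joint): Sliding jaw of the clamp, m: about 0 when clamping the case, grows as it is pulled along the fixture's own -y, stop at 0.06. A spring pulls it shut: about 4 N at 0, plus 1.3 N for each 10 mm (about 10 N at 45 mm). The jaw block is 100 mm wide, 53 mm high, and carries the red handle and the white pointer.
- handle (a point): Middle of the red handle: square bar 16 x 16 mm, 100 mm long along the fixture's x, middle 83 mm above the table, on two upright 10 mm rods 35 mm either side of its middle. 145 mm along own -y from the fixture's origin when clamping. Nothing else beside it is as high, so fingers can straddle it from above, closing along the pull direction.
- pointer (a point): End of the white pointer, a thin 4 mm wide bar on top of the sliding jaw, reaching towards the marker tab; 56 mm above the table. It moves with the jaw.
- mark: Red marker tab, fixed at the edge of the bed: 12 mm (x) by 10 mm (y), 36 mm high, origin at the centre of its underside on the bed; axes parallel to the fixture's. 30 to 45 mm along the pull direction from the pointer at the start, differing each time. The pointer lines up when it is opposite the tab's 10 mm width: y in this frame within 5 mm of 0.
- case: Flat wooden case, light and dark halves, loose but clamped between the jaws: 110 mm (own x, as the fixture's x) by 80 mm (y) by 18 mm high; origin at the centre of its underside, on the bed; its top is 36 mm above the table. 100 to 200 g.
- seam0 (a point): Point 0 of 5 on the yellow seam, on the case's top face, start, the end nearest the robot; in the case's frame x -40 mm, y 6 mm. The seam sags 12 mm sideways in a smooth curve over its 80 mm; go through the points in order.
- seam1 (a point): Point 1 of 5 on the yellow seam, on the case's top face, a quarter along; in the case's frame x -20 mm, y -3 mm. The seam sags 12 mm sideways in a smooth curve over its 80 mm; go through the points in order.
- seam2 (a point): Point 2 of 5 on the yellow seam, on the case's top face, the middle of the sag; in the case's frame x 0 mm, y -6 mm. The seam sags 12 mm sideways in a smooth curve over its 80 mm; go through the points in order.
- seam3 (a point): Point 3 of 5 on the yellow seam, on the case's top face, three quarters along; in the case's frame x 20 mm, y -3 mm. The seam sags 12 mm sideways in a smooth curve over its 80 mm; go through the points in order.
- seam4 (a point): Point 4 of 5 on the yellow seam, on the case's top face, end, farthest from the robot; in the case's frame x 40 mm, y 6 mm. The seam sags 12 mm sideways in a smooth curve over its 80 mm; go through the points in order.
- glue_jar: Bystander: glue jar 64 mm across, 75 mm high, yellow lid, loose; origin under its centre.
- sanding_block: Bystander: cork sanding block 70 x 70 x 34 mm, loose; origin under its centre.
- hammer: Bystander: hammer lying at the far side of the bench, loose.
- brush: Bystander: brush lying at the robot's right, loose.

How it is judged:
On the way, in this order (a step that is already met when the one before it is completed fails the run):
1. the stylus is lifted out of its stand (z of stylus in the frame of stand above 0.1 m), for 0.1 s.
2. stylus tip pressed on seam0 (within 6 mm), the jaw still clamping (horizontal distance between nib_tip and seam0 below 0.006 m and contact force between stylus and case above 0.2 N and angle between stylus's own z axis and vertical below 0.5 rad and value of joint jaw below 0.006 m), for 0.04 s.
3. stylus tip pressed on seam1 (within 6 mm), the jaw still clamping (horizontal distance between nib_tip and seam1 below 0.006 m and contact force between stylus and case above 0.2 N and angle between stylus's own z axis and vertical below 0.5 rad and value of joint jaw below 0.006 m), for 0.04 s.
4. stylus tip pressed on seam2 (within 6 mm), the jaw still clamping (horizontal distance between nib_tip and seam2 below 0.006 m and contact force between stylus and case above 0.2 N and angle between stylus's own z axis and vertical below 0.5 rad and value of joint jaw below 0.006 m), for 0.04 s.
5. stylus tip pressed on seam3 (within 6 mm), the jaw still clamping (horizontal distance between nib_tip and seam3 below 0.006 m and contact force between stylus and case above 0.2 N and angle between stylus's own z axis and vertical below 0.5 rad and value of joint jaw below 0.006 m), for 0.04 s.
6. stylus tip pressed on seam4 (within 6 mm), the jaw still clamping (horizontal distance between nib_tip and seam4 below 0.006 m and contact force between stylus and case above 0.2 N and angle between stylus's own z axis and vertical below 0.5 rad and value of joint jaw below 0.006 m), for 0.04 s.
7. the stylus stands in its stand again, let go, the jaw still clamping (horizontal distance between stylus and stand below 0.008 m and z of stylus in the frame of stand between 0.062 and 0.071 m and angle between stylus's own z axis and vertical below 0.12 rad and contact force between the fingers and stylus below 0.1 N and linear speed of stylus below 0.02 m/s and value of joint jaw below 0.006 m), for 0.2 s.
At the end, for the whole second after the job is handed in: Pointer within 5 mm of the red tab's middle along the slide, at rest, the fingers bearing on the slide with over 4 N; stylus upright in its stand, collar within 5 mm of the block's top and 8 mm of the hole's axis; case flat on the bed within 12 mm of its clamped place (y of pointer in the frame of mark between -0.005 and 0.005 m and contact force between the fingers and jaw above 4 N and velocity of joint jaw between -0.01 and 0.01 m/s and horizontal distance between stylus and stand below 0.008 m and z of stylus in the frame of stand between 0.062 and 0.071 m and angle between stylus's own z axis and vertical below 0.12 rad and linear speed of stylus below 0.02 m/s and z of case in the frame of fixture below 0.022 m and x of case in the frame of fixture between -0.012 and 0.012 m and y of case in the frame of fixture between 0.028 and 0.05 m and angle between case's own z axis and vertical below 0.08 rad); the arm keeps its last pose, push and grip.
It fails at once if the stylus was dragged or struck over the case faster than 0.15 m/s (contact force between stylus and case above 0.5 N and linear speed of stylus above 0.15 m/s).
It fails at once if the stylus was pressed on the case with more than 20 N (contact force between stylus and case above 20 N).
It fails at once if the stylus touched the case more than 16 mm from the seam points (contact force between stylus and case above 0.5 N and horizontal distance between nib_tip and seam0 above 0.016 m and horizontal distance between nib_tip and seam1 above 0.016 m and horizontal distance between nib_tip and seam2 above 0.016 m and horizontal distance between nib_tip and seam3 above 0.016 m and horizontal distance between nib_tip and seam4 above 0.016 m).
It fails at once if the glue jar, sanding block, hammer or brush was moved more than 40 mm (distance of any of glue_jar, sanding_block, hammer, brush from where it was at the start of the episode above 0.04 m).
It also fails if it takes over 64 s, if anything falls off the work surface, if the arm or the gripper's body presses on something with over 40 N, if the wrist force passes 120 N, or if a joint passes its speed limit or range.

## Working session

There is one attempt and no reset: what is moved stays moved. The work goes in short steps, each a Python script; the robot and the scene stay as the last script left them, time stands still between calls to the robot, and variables do not carry over. Pictures are saved under pics/ and viewed, on a budget of 10 in all, crops included, one or two more only if the job needs it, and the job is handed in when it is done.

```bash
mkdir -p pics; ls; python3 - <<'E'
from rig import *
import cv2, numpy as np
for n in ("scene","top"):
    p,d=grab_frame(n); np.savez(f"pics/{n}.npz",p=p,d=d); cv2.imwrite(f"pics/{n}0.png",p[:,:,::-1])
    m=camera_model(n); print(n,{k:np.round(v,4).tolist() for k,v in m.items()})
s=read_state(); print(s); print(camera_model("wrist"))
E
```

```text
pics
scene {'intrinsics': [[398.2657, 0.0, 279.1288], [0.0, 398.2657, 213.0952], [0.0, 0.0, 1.0]], 'R': [[-0.7691, 0.639, -0.0129], [0.5175, 0.6107, -0.5994], [-0.3751, -0.4676, -0.8004]], 't': [0.4737, -0.263, 1.2963]}
top {'intrinsics': [[449.0001, 0.0, 276.8871], [0.0, 449.0001, 211.0945], [0.0, 0.0, 1.0]], 'R': [[0.0281, -0.9996, -0.0005], [-0.9876, -0.0276, -0.1543], [0.1542, 0.0048, -0.988]], 't': [-0.0444, 0.6408, 1.1018]}
{'t': 0.1, 'joint_positions': array([ 1.04577159,  0.52194519, -0.03635895,  1.59988713,  0.02119518,
        1.02112465, -0.11281277]), 'qvel': array([ 1.45909188e-03,  1.92877302e-04, -1.03686441e-03, -6.30752463e-04,
       -6.19332376e-04, -9.98997304e-04,  9.25910083e-05]), 'joint_efforts': array([ 5.85119313e-03, -9.28491068e+01,  1.98504813e+00, -3.70537090e+01,
        1.81898352e-02,  5.31131212e-03, -9.36956667e-05]), 'ee_pos': array([ 0.27442892, -0.56121034,  0.22271156]), 'tcp_rot': array([-1.52185991,  1.56981655,  2.0745574 ]), 'contact_force': array([ 0.25319541,  0.63110507, -0.56899195]), 'wrist_torque': array([ 0.01590856,  0.03060401, -0.0052128 ]), 'width': 0.08575685060974785}
{'intrinsics': array([[325.1922621 ,   0.        , 275.94886419],
       [  0.        , 325.1922621 , 209.4618464 ],
       [  0.        ,   0.        ,   1.        ]]), 'mount': array([[-7.41148269e-04, -2.82699088e-01,  9.59208359e-01,
        -1.51579441e-01],
       [ 9.99999597e-01, -6.96201659e-04,  5.67480872e-04,
         3.99299556e-04],
       [ 5.07376126e-04,  9.59208393e-01,  2.82699490e-01,
        -7.25451209e-02],
       [ 0.00000000e+00,  0.00000000e+00,  0.00000000e+00,
         1.00000000e+00]])}
```

View pics/top0.png

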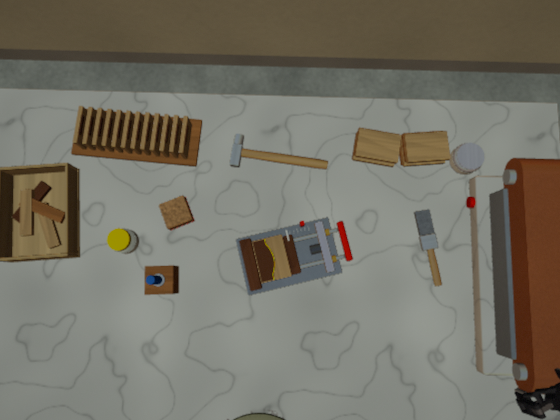

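View pics/scene0.png

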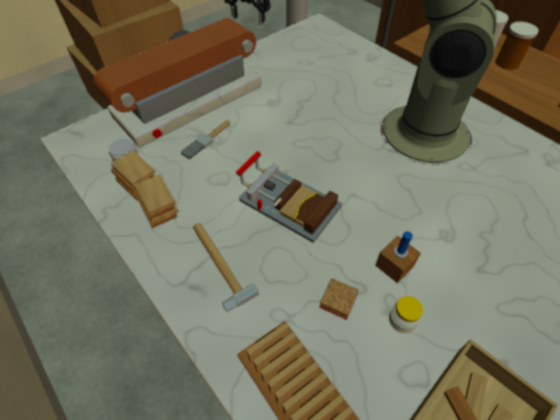

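The top view shows the stand at (162,280) with the blue stylus, the fixture at (290,257), the handle at (345,240) and the tab at (302,224). The scene view agrees: stylus at (405,243), handle at (248,163), tab at (259,203). I'll measure these with colour masks next.

```bash
cat > h.py <<'E'
import numpy as np, cv2
from rig import *
from scipy.spatial.transform import Rotation as Rot
def cast(name,uv,z,pose=None):
    """pixel(s) -> world points on plane height z"""
    m=camera_model(name); K=m["intrinsics"]; uv=np.atleast_2d(uv).astype(float)
    xy=(uv-K[:2,2])/K[0,0]
    if name=="wrist":
        r=np.linalg.norm(xy,axis=1,keepdims=True); s=np.where(r>1e-9,np.sin(r)/np.maximum(r,1e-9),1)
        d=np.hstack([xy*s,np.cos(r)]); M=m["mount"]; p,rpy=pose; R=Rot.from_euler("xyz",rpy).as_matrix()
        c=R@M[:3,3]+p; d=d@(R@M[:3,:3]).T
    else:
        d=np.hstack([xy,np.ones((len(xy),1))])@m["R"]; c=-m["R"].T@m["t"]
    return c+d*((z-c[2])/d[:,2:3])
def blobs(p,lo,hi,amin=8):
    """hsv mask -> list of (area,centroid,pixels)"""
    h=cv2.cvtColor(p,cv2.COLOR_RGB2HSV); m=cv2.inRange(h,np.array(lo),np.array(hi))
    if lo[0]<0: m=cv2.inRange(h,np.array([0,lo[1],lo[2]]),np.array(hi))|cv2.inRange(h,np.array([180+lo[0],lo[1],lo[2]]),np.array([180,255,255]))
    n,l,s,c=cv2.connectedComponentsWithStats(m)
    out=[(s[i,4],c[i],np.argwhere(l==i)[:,::-1]) for i in range(1,n) if s[i,4]>=amin]
    return sorted(out,key=lambda o:-o[0])
COL=dict(red=([-8,170,110],[8,255,255]),blue=([100,150,60],[125,255,255]),yel=([22,150,120],[34,255,255]))
E
python3 - <<'E'
from h import *
np.set_printoptions(precision=4,suppress=True)
Z=dict(red=.091,blue=.142,yel=.036)
for n in("top","scene"):
    p=np.load(f"pics/{n}.npz")["p"]
    for c,(lo,hi) in COL.items():
        for a,ce,px in blobs(p,lo,hi)[:6]:
            print(n,c,a,ce,px.min(0),px.max(0),cast(n,ce,Z[c])[0])
E
```

```text
top red 224 [344.2009 240.7455] [337 222] [351 260] [ 0.5666 -0.1933  0.091 ]
top red 44 [471.9545 201.9091] [470 198] [474 206] [ 0.6719 -0.5093  0.091 ]
top red 16 [301.5 223. ] [300 221] [303 225] [ 0.6074 -0.088   0.091 ]
top blue 61 [150.4262 279.5082] [146 276] [154 283] [0.4599 0.2597 0.142 ]
top yel 375 [117.8693 239.08  ] [107 229] [128 250] [0.5597 0.3803 0.036 ]
top yel 24 [269.1667 248.6667] [265 243] [273 255] [ 0.546  -0.0093  0.036 ]
top yel 14 [273.7143 267.9286] [273 262] [274 273] [ 0.4973 -0.0224  0.036 ]
top yel 13 [327.     231.6923] [326 230] [328 234] [ 0.5938 -0.1569  0.036 ]
top yel 11 [333.9091 258.6364] [333 257] [335 260] [ 0.5252 -0.1753  0.036 ]
scene red 145 [248.2621 162.7517] [237 152] [259 174] [ 0.5682 -0.1889  0.091 ]
scene red 56 [157.0179 132.8571] [153 129] [161 137] [ 0.7001 -0.4615  0.091 ]
scene red 10 [258.9 200.7] [257 199] [260 202] [ 0.6282 -0.0643  0.091 ]
scene blue 100 [405.92 240.84] [400 232] [411 252] [0.4733 0.2692 0.142 ]
scene yel 489 [409.6115 308.0184] [397 296] [422 321] [0.5348 0.363  0.036 ]
scene yel 59 [302.1356 203.5424] [294 193] [314 217] [ 0.52   -0.0171  0.036 ]
```

```bash
python3 - <<'E'
from h import *
np.set_printoptions(precision=3,suppress=True)
for P in([.53,-.05,.26],[.567,-.19,.08],[.6,-.235,.08],[.46,.262,.11],[.46,.262,.25]):
    for y in(.25,.25-np.pi):
        print(P,y,solve_ik(P,[0,np.pi/2,y]))
move_pose([.52,-.05,.26],[0,np.pi/2,.25-np.pi])
s=read_state(); p,d=grab_frame("wrist"); np.savez("pics/w1.npz",p=p,d=d,pos=s["ee_pos"],rot=s["tcp_rot"])
cv2.imwrite("pics/w1.png",p[:,:,::-1]); print(s["t"],s["ee_pos"],s["tcp_rot"],s["joint_positions"])
E
```

```text
[0.53, -0.05, 0.26] 0.25 [ 0.61   0.44  -0.848  1.77   0.367  1.098  1.46 ]
[0.53, -0.05, 0.26] -2.891592653589793 [ 0.203  0.345 -0.286  1.79   0.112  1.023 -1.445]
[0.567, -0.19, 0.08] 0.25 [ 0.691  0.754 -0.696  1.758  0.617  0.861  1.532]
[0.567, -0.19, 0.08] -2.891592653589793 [ 0.269  0.66  -0.065  1.782  0.062  0.702 -1.15 ]
[0.6, -0.235, 0.08] 0.25 [ 0.724  0.816 -0.702  1.627  0.624  0.935  1.615]
[0.6, -0.235, 0.08] -2.891592653589793 [ 0.313  0.72  -0.048  1.651  0.046  0.772 -1.077]
[0.46, 0.262, 0.11] 0.25 [ 0.064  0.728 -0.997  1.915  0.766  0.938  0.51 ]
[0.46, 0.262, 0.11] -2.891592653589793 [-0.256  0.57  -0.507  1.93   0.399  0.741 -2.316]
[0.46, 0.262, 0.25] 0.25 [ 0.247  0.651 -1.309  1.78   0.665  1.247  0.577]
[0.46, 0.262, 0.25] -2.891592653589793 [-0.024  0.437 -0.813  1.791  0.359  1.068 -2.287]
2.1417 [ 0.52  -0.051  0.26 ] [ 0.903  1.571 -1.989] [ 0.214  0.33  -0.294  1.813  0.111  1.015 -1.445]
```

View pics/w1.png

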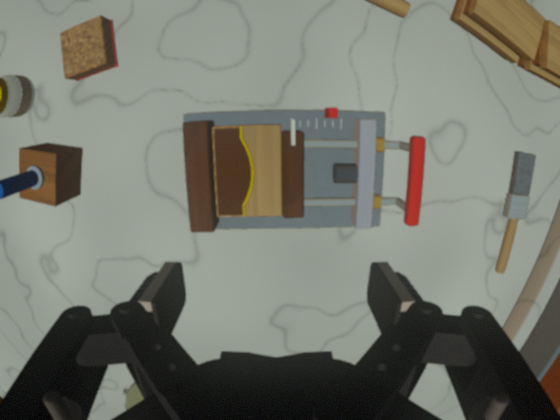

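Wrist view: seam runs from (240,213) near the robot to (240,130) far, with its sag at (252,170). Handle is centred at (415,180), tab at (332,113), and the pointer's end at about (293,120).

```bash
python3 - <<'E'
from h import *
np.set_printoptions(precision=4,suppress=True)
f=np.load("pics/w1.npz"); p=f["p"]; pose=(f["pos"],f["rot"])
W=lambda uv,z: cast("wrist",uv,z,pose)
for a,c,px in blobs(p,*COL["red"])[:3]:
    print("red",a,c,px.min(0),px.max(0)); 
    q=W(px,.091 if c[0]>380 else .054)
    print(q.mean(0),cv2.minAreaRect(q[:,:2].astype(np.float32)))
h=blobs(p,*COL["red"])[0]; q=W(h[2],.091)[:,:2]; H=q.mean(0)
v=np.linalg.svd(q-H)[2][0]; v*=np.sign(v[0]); yaw_h=np.arctan2(v[1],v[0]); print("handle",H,"yaw",yaw_h)
ys=[b for b in blobs(p,[18,120,100],[36,255,255]) if 220<b[1][0]<270 and 100<b[1][1]<230]
px=np.vstack([b[2] for b in ys]); s=W(px,.036)[:,:2]
print("seam px",len(px),px.min(0),px.max(0))
from scipy.optimize import least_squares
# seam: nodes in the case frame; case orientation taken to be the handle's, fit pose (x,y,yaw)
from scipy.interpolate import CubicSpline
cs=CubicSpline([-.04,-.02,0,.02,.04],[.006,-.003,-.006,-.003,.006])
def loc(P):
    c,sn=np.cos(P[2]),np.sin(P[2]); d=s-P[:2]; return d@np.array([[c,-sn],[sn,c]])
def res(P):
    l=loc(P); e=l[:,1]-cs(np.clip(l[:,0],-.045,.045)); 
    return np.r_[e,(l[:,0].max()+l[:,0].min())*5]
r=least_squares(res,[s[:,0].mean(),s[:,1].mean(),yaw_h]); P=r.x
l=loc(P); print("case",P,"x extent",l[:,0].min(),l[:,0].max(),"rms",np.std(l[:,1]-cs(l[:,0])))
c,sn=np.cos(yaw_h),np.sin(yaw_h); ux=np.array([c,sn]); uy=np.array([-sn,c])
F=H+.145*uy; print("fixture from handle",F,"case in fixture",(P[:2]-F)@ux,(P[:2]-F)@uy)
# pointer: white
hsv=cv2.cvtColor(p,cv2.COLOR_RGB2HSV); print(hsv[112:148:3,288:298:2,1:].tolist())
M=W([[332,113]],.054)[0,:2]
for u in ([293,120],[293,143]):
    print("pt in fix",(W([u],.056)[0,:2]-F)@np.c_[ux,uy])
print("mark in fix",(M-F)@np.c_[ux,uy])
# stand top corners/blue
for b in blobs(p,*COL["blue"])[:2]: print("blue",b[0],b[1],W([b[1]],.1))
E
```

```text
red 990 [415.0384 180.6071] [406 138] [423 224]
[ 0.5663 -0.1934  0.091 ] ((0.5651248693466187, -0.19339406490325928), (0.09496690332889557, 0.014651371166110039), 15.023012161254883)
red 65 [332.3077 112.5692] [328 109] [336 116]
[ 0.6106 -0.092   0.054 ] ((0.610621452331543, -0.09171125292778015), (0.007782977540045977, 0.009001726284623146), 16.089679718017578)
handle [ 0.5663 -0.1934] yaw 0.2617907520023614
seam px 433 [238 126] [255 215]
case [ 0.5201 -0.0172  0.262 ] x extent -0.05332651475600368 0.053591057089815174 rms 0.0028325676583606275
fixture from handle [ 0.5288 -0.0533] case in fixture 0.0009079210790962959 0.03712614077381357
[[[27, 113], [29, 114], [27, 114], [26, 116], [27, 114]], [[27, 113], [25, 114], [29, 114], [27, 112], [28, 111]], [[27, 112], [19, 124], [18, 131], [21, 119], [31, 114]], [[27, 113], [14, 128], [15, 171], [15, 165], [27, 112]], [[25, 111], [14, 130], [16, 172], [15, 165], [25, 111]], [[30, 111], [14, 129], [18, 172], [15, 165], [27, 113]], [[9, 81], [16, 114], [18, 171], [17, 164], [15, 84]], [[129, 79], [44, 109], [18, 171], [17, 163], [84, 85]], [[124, 78], [46, 110], [17, 170], [19, 165], [72, 85]], [[121, 76], [48, 107], [18, 169], [17, 164], [75, 88]], [[129, 77], [54, 104], [18, 166], [16, 163], [74, 90]], [[121, 78], [93, 90], [33, 125], [31, 124], [97, 84]]]
pt in fix [ 0.0605 -0.0153]
pt in fix [ 0.0352 -0.0151]
mark in fix [ 0.0685 -0.0583]
blue 52 [  1.3462 190.3269] [[0.4389 0.2969 0.1   ]]
```

```bash
cat >> h.py <<'E'
def proj(X,pose):
    m=camera_model("wrist"); K=m["intrinsics"]; M=m["mount"]; R=Rot.from_euler("xyz",pose[1]).as_matrix()
    d=(np.atleast_2d(X)-(R@M[:3,3]+pose[0]))@(R@M[:3,:3]); r=np.linalg.norm(d[:,:2],axis=1)
    return d[:,:2]/r[:,None]*np.arctan2(r,d[:,2])[:,None]*K[0,0]+K[:2,2]
SEAM=np.array([[-.04,.006],[-.02,-.003],[0,-.006],[.02,-.003],[.04,.006]])
def seam(C,yaw): c,s=np.cos(yaw),np.sin(yaw); return SEAM@np.array([[c,s],[-s,c]])+C
E
python3 - <<'E'
from h import *
f=np.load("pics/w1.npz"); p=f["p"]; pose=(f["pos"],f["rot"])
hsv=cv2.cvtColor(p,cv2.COLOR_RGB2HSV)
for v in range(124,220,6): # brightest-saturated column per row
    row=hsv[v,228:262]; i=np.where((row[:,0]>24)&(row[:,1]>190)&(row[:,2]>110))[0]; print(v,(i+228).tolist())
c=cv2.resize(p[100:250,170:310],None,fx=4,fy=4,interpolation=cv2.INTER_CUBIC)
S=seam(np.array([.5201,-.0172]),.262); 
for u in proj(np.c_[S,np.full(5,.036)],pose): cv2.circle(c,tuple(int(x) for x in (u-[170,100])*4+2),3,(0,0,255),-1)
cv2.imwrite("pics/w1c.png",c[:,:,::-1])
E
```

```text
124 []
130 [240, 241]
136 [240, 241]
142 [242, 243, 244]
148 [245, 246, 247]
154 [247, 248, 249]
160 [249, 250, 251]
166 [251, 252]
172 [251, 252, 253]
178 [251, 252]
184 [250, 251]
190 [248, 249, 250]
196 [246, 247, 248]
202 [243, 244, 245]
208 [242, 243, 244]
214 [243, 244]
```

View pics/w1c.png

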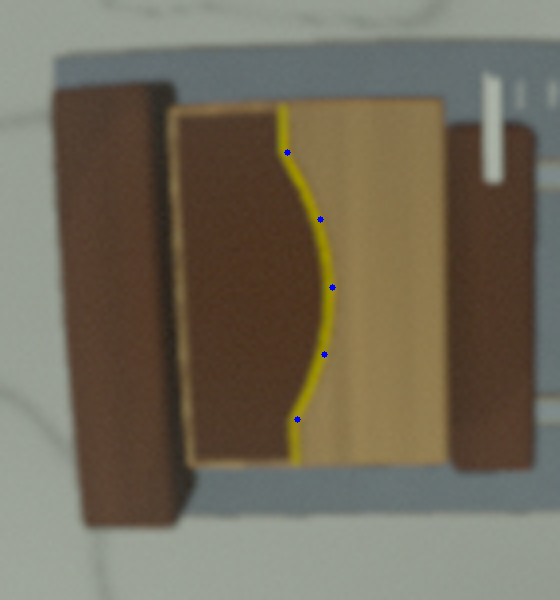

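```bash
python3 - <<'E'
from h import *
np.set_printoptions(precision=4,suppress=True)
move_pose([.455,.265,.25],[0,np.pi/2,-2.5])
s=read_state(); p,d=grab_frame("wrist"); np.savez("pics/w2.npz",p=p,d=d,pos=s["ee_pos"],rot=s["tcp_rot"])
cv2.imwrite("pics/w2.png",p[:,:,::-1]); print(s["t"],s["ee_pos"],s["joint_positions"])
for b in blobs(p,*COL["blue"])[:2]: print(b[0],b[1],b[2].min(0),b[2].max(0))
E
```

```text
3.4167 [0.4558 0.2636 0.2499] [-0.2477  0.3705 -0.5065  1.8079  0.2088  1.0164 -1.7678]
399 [279.9649 204.5614] [269 194] [291 216]
```

View pics/w2.png

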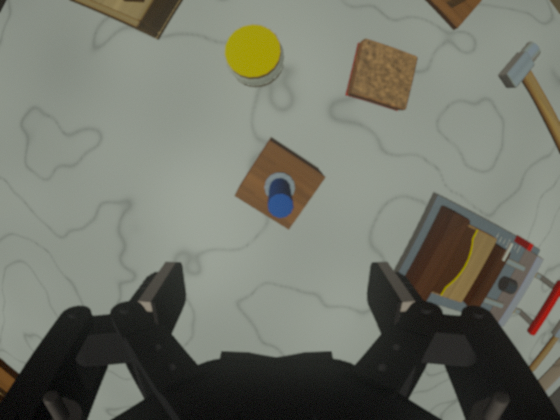

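The stand top's corners are (271,138), (325,178), (289,228) and (235,193). The collar is at about (279,185) and the blue top disc at about (281,206).

```bash
python3 - <<'E'
from h import *
np.set_printoptions(precision=4,suppress=True)
f=np.load("pics/w2.npz"); p=f["p"]; pose=(f["pos"],f["rot"])
c=cast("wrist",[[271,138],[325,178],[289,228],[235,193]],.066,pose)
print("stand",c.mean(0),np.linalg.norm(np.diff(c,axis=0),axis=1))
b=cast("wrist",[281,206.],.142,pose); print("top disc",b, "collar",cast("wrist",[279,186.],.072,pose))
h=cv2.cvtColor(p,cv2.COLOR_RGB2HSV); print(h[196:222:2,281].tolist())
px=blobs(p,*COL["blue"])[0][2]; sel=px[px[:,1]>=203]; print("lower part x",sel.min(0),sel.max(0)); print("outline width at top px", cast("wrist",[[269,206],[292,206],[281,194],[281,217]],.142,pose))
E
```

```text
stand [0.4594 0.2597 0.066 ] [0.0706 0.0673 0.0701]
top disc [[0.4579 0.2589 0.142 ]] collar [[0.4587 0.2607 0.072 ]]
[[108, 166, 132], [108, 159, 133], [108, 162, 132], [108, 163, 133], [108, 160, 134], [108, 158, 132], [108, 162, 132], [109, 156, 134], [108, 161, 133], [108, 158, 132], [109, 142, 129], [5, 56, 100], [15, 128, 106]]
lower part x [269 203] [291 216]
outline width at top px [[0.452  0.2669 0.142 ]
 [0.4633 0.2516 0.142 ]
 [0.4661 0.2651 0.142 ]
 [0.4502 0.2532 0.142 ]]
```

```bash
python3 - <<'E'
from h import *
np.set_printoptions(precision=4,suppress=True)
o=[0,np.pi/2,-2.5]
move_pose([.4587,.2597,.19],o); move_straight([.4587,.2597,.104],o,v=.08)
s=read_state(); print(s["ee_pos"],s["contact_force"])
gripper_to(.015); s=read_state(); print(s["t"],s["width"],s["ee_pos"],s["contact_force"],s["wrist_torque"])
move_straight([.4587,.2597,.22],o,v=.08); wait(.3)
s=read_state(); print(s["t"],s["width"],s["ee_pos"],s["contact_force"],s["wrist_torque"],s["tcp_rot"])
p,d=grab_frame("wrist"); np.savez("pics/w3.npz",p=p,d=d,pos=s["ee_pos"],rot=s["tcp_rot"])
q,d=grab_frame("scene"); np.savez("pics/s3.npz",p=q,d=d)
r=cv2.resize(q[180:280,340:460],(480,400),interpolation=cv2.INTER_CUBIC)
t=cv2.resize(p[150:400,130:430],(300,250)); t=cv2.copyMakeBorder(t,0,150,0,0,cv2.BORDER_CONSTANT)
cv2.imwrite("pics/w3.png",np.hstack([r,t])[:,:,::-1])
E
```

```text
[0.4589 0.2598 0.1044] [ 0.601   0.602  -0.2035]
5.65 0.02034080294534264 [0.4587 0.2598 0.1041] [0.0103 0.1849 3.4524] [-0.1447  0.0115  0.0012]
7.55 0.020544786306260998 [0.4587 0.2597 0.2199] [ 0.9262  0.2558 -1.006 ] [-0.0062  0.0051  0.0254] [-0.1792  1.5706 -2.6793]
```

View pics/w3.png

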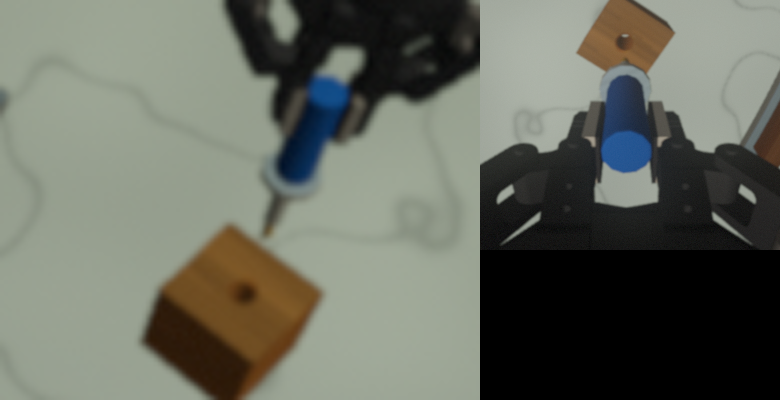

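The left pane (scene) shows the stylus held upright with its nib tip at scene pixel (406,239) and its top disc centre at (422,203). The right pane (wrist) shows it centred between the pads. I'll check the tip against its expected position before going to the seam.

```bash
python3 - <<'E'
from h import *
np.set_printoptions(precision=4,suppress=True)
print("tip",cast("scene",[406.3,238.6],.124),"top",cast("scene",[422,203.3],.258))
f=np.load("pics/w3.npz"); pose=(f["pos"],f["rot"]); print("wrist: top disc", cast("wrist",[130+(626-480),150+151.],.258,pose),"hole",cast("wrist",[130+144,150+41.],.066,pose))
E
```

```text
tip [[0.4555 0.2612 0.124 ]] top [[0.4592 0.2627 0.258 ]]
wrist: top disc [[0.459  0.2592 0.258 ]] hole [[0.4587 0.2612 0.066 ]]
```

```bash
python3 - <<'E'
from h import *
np.set_printoptions(precision=4,suppress=True)
o=[0,np.pi/2,-2.5]
S=seam(np.array([.5198,-.016]),.262); print(S)
move_pose([*S[0],.20],o); move_straight([*S[0],.142],o,v=.1); wait(.2)
s=read_state(); print(s["t"],s["ee_pos"],s["contact_force"])
p,d=grab_frame("wrist"); np.savez("pics/w4.npz",p=p,d=d,pos=s["ee_pos"],rot=s["tcp_rot"]); pose=(s["ee_pos"],s["tcp_rot"])
q,d=grab_frame("scene"); np.savez("pics/s4.npz",p=q,d=d)
r=cv2.resize(q[160:250,240:350],(440,360),interpolation=cv2.INTER_CUBIC)
t=cv2.resize(p[130:310,190:370],(360,360),interpolation=cv2.INTER_CUBIC)
cv2.imwrite("pics/w4.png",np.hstack([r,t])[:,:,::-1])
print("proj seam",proj(np.c_[S,np.full(5,.036)],pose),"tip",proj([[*s["ee_pos"][:2],s["ee_pos"][2]-.096]],pose))
E
```

```text
[[ 0.4796 -0.0206]
 [ 0.5013 -0.0241]
 [ 0.5214 -0.0218]
 [ 0.5399 -0.0137]
 [ 0.5569  0.0002]]
9.675 [ 0.4799 -0.0206  0.1425] [ 0.6831 -0.0194 -1.2658]
proj seam [[274.7772 205.5508]
 [294.1355 187.5035]
 [307.041  166.3629]
 [313.2144 142.0662]
 [312.3782 114.6203]] tip [[275.0368 208.8836]]
```

View pics/w4.png

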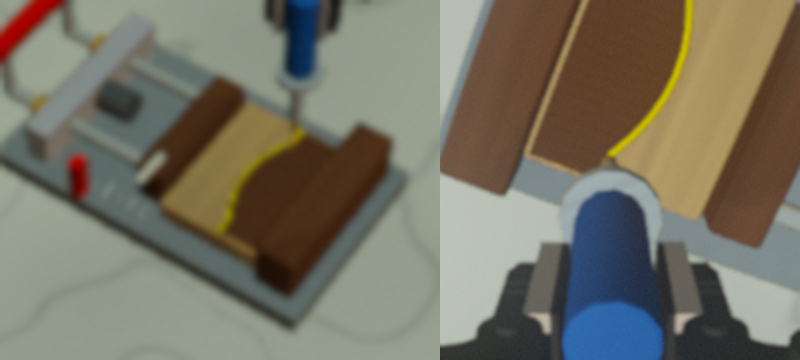

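Wrist pane: the nib tip is at pixel (276,210), right at the near end of the seam and matching the prediction of (275,209). The scene pane agrees. I'll press and trace.

```bash
python3 - <<'E'
from h import *
from scipy.interpolate import CubicSpline
np.set_printoptions(precision=4,suppress=True)
S=seam(np.array([.5198,-.016]),.262)
def fz():
    f=[]; 
    for _ in range(5): wait(.04); f.append(read_state()["contact_force"])
    return np.mean(f,0)
f0=fz()
z=.128; move_straight([*S[0],z],v=.03); f=fz(); s=read_state(); print("dF",f-f0,"pos",s["ee_pos"])
while f[2]-f0[2]<.9 and z>.1245:
    z-=.001; move_straight([*S[0],z],v=.02); f=fz(); print(z,f-f0)
if .4<f[2]-f0[2]<6:
    c=CubicSpline(range(5),S)
    for k in np.arange(.5,4.01,.5):
        move_straight([*c(k),z],v=.03)
        if k%1==0: s=read_state(); print(k,s["ee_pos"]-[*c(k),z],s["contact_force"]-f0,s["width"])
    wait(.2); s=read_state(); move_straight([*S[4],.2],v=.1); print("up",read_state()["t"])
E
```

```text
dF [0.1773 0.0493 2.2074] pos [ 0.4797 -0.0205  0.1281]
1.0 [ 0.0002 -0.     -0.    ] [ 0.3178 -0.9761  2.3224] 0.020187283216008406
2.0 [ 0.0002  0.0001 -0.    ] [0.1287 0.1583 2.3404] 0.020513279362275816
3.0 [ 0.0002  0.0002 -0.    ] [0.8004 0.8343 2.2414] 0.02017840500947737
4.0 [ 0.0001  0.0003 -0.    ] [-0.2489  0.4803  2.0731] 0.02006634063998364
up 15.8917
```

```bash
python3 - <<'E'
from h import *
np.set_printoptions(precision=4,suppress=True)
o=[0,np.pi/2,-2.5]
move_pose([.4587,.2597,.178],o); wait(.2)
s=read_state(); print(s["t"],s["ee_pos"],s["contact_force"],s["width"]); pose=(s["ee_pos"],s["tcp_rot"])
p,d=grab_frame("wrist"); q,d=grab_frame("scene")
r=cv2.resize(q[190:290,340:460],(480,400),interpolation=cv2.INTER_CUBIC)
t=cv2.resize(p[130:310,190:370],(400,400),interpolation=cv2.INTER_CUBIC)[:,40:360]
cv2.imwrite("pics/w5.png",np.hstack([r,t])[:,:,::-1])
E
```

```text
17.1667 [0.4594 0.2586 0.178 ] [-0.173  -0.0384 -0.8   ] 0.020427285309742714
```

View pics/w5.png

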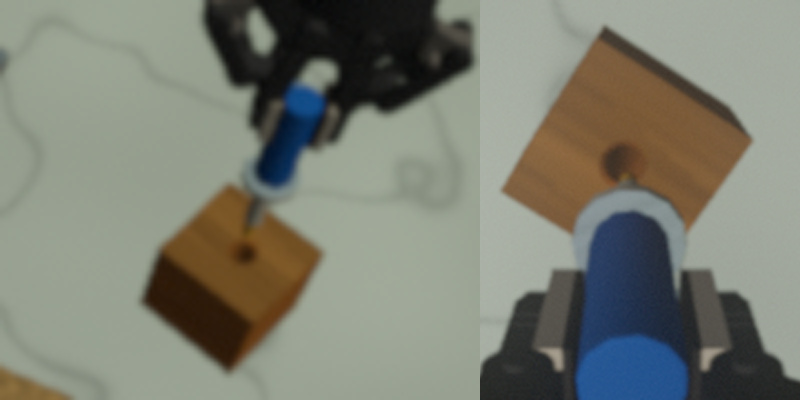

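The nib is just above the hole in both panes: in the wrist pane the hole is at (624,162) and the tip at (628,175). I'll lower it with force checks, release, then look.

```bash
python3 - <<'E'
from h import *
np.set_printoptions(precision=4,suppress=True)
o=[0,np.pi/2,-2.5]; f0=read_state()["contact_force"]; ok=True
for z in (.165,.15,.13,.115,.1055):
    move_straight([.4587,.2597,z],o,v=.06); f=read_state()["contact_force"]-f0; print(z,f)
    if np.linalg.norm(f)>5: ok=False; break
if ok:
    gripper_to(.04); wait(.3); s=read_state(); print(s["t"],s["width"],s["ee_pos"],s["contact_force"])
    move_straight([.4587,.2597,.25],o,v=.12); wait(.1)
    s=read_state(); p,d=grab_frame("wrist"); pose=(s["ee_pos"],s["tcp_rot"]); np.savez("pics/w6.npz",p=p,pos=pose[0],rot=pose[1])
    print(s["t"]); b=blobs(p,*COL["blue"])[0]; print(b[0],b[1],b[2].min(0),b[2].max(0))
    m=b[2][:,1].max()-11.5; print("top disc",cast("wrist",[b[2][b[2][:,1]>m-3][:,0].mean(),m],.142,pose))
E
```

```text
0.165 [-0.1271  0.1336  0.0178]
0.15 [ 0.0433  1.103  -0.1799]
0.13 [-0.5011 -0.6529 -0.616 ]
0.115 [ 0.5854 -0.0746 -0.4611]
0.1055 [ 0.4929  0.3861 -0.2947]
19.85 0.04004355408968067 [0.4587 0.2597 0.1055] [ 0.3304 -0.4929 -0.695 ]
21.3083
396 [274.7753 204.6263] [264 194] [286 215]
top disc [[0.4592 0.2605 0.142 ]]
```

The stylus is home: top disc at (0.459, 0.2605), the same as before pickup. Now the handle.

```bash
python3 - <<'E'
from h import *
np.set_printoptions(precision=4,suppress=True)
yaw=.262; o=[0,np.pi/2,yaw-np.pi]; H=np.array([.5663,-.1934])
move_pose([.52,-.08,.24],o); s=read_state(); pose=(s["ee_pos"],s["tcp_rot"]); p,_=grab_frame("wrist")
np.savez("pics/w7.npz",p=p,pos=pose[0],rot=pose[1])
bs=blobs(p,*COL["red"])[:3]
for b in bs: print(b[0],b[1])
q=cast("wrist",bs[0][2],.091,pose)[:,:2]; r=cv2.minAreaRect(q.astype(np.float32)); print("handle",q.mean(0),r)
H2=(q.mean(0)+H)/2; print(H2)
if np.linalg.norm(q.mean(0)-H)<.006:
    gripper_to(.06); move_pose([*H2,.15],o); f0=read_state()["contact_force"]
    move_straight([*H2,.083],o,v=.08); s=read_state(); print(s["ee_pos"],s["contact_force"]-f0)
    gripper_to(.01); wait(.2); s=read_state(); print(s["t"],s["width"],s["ee_pos"],s["contact_force"]-f0)
E
```

```text
1169 [399.8973 179.1377]
74 [311.2568 106.1757]
handle [ 0.5668 -0.1935] ((0.5656179189682007, -0.19369377195835114), (0.09478409588336945, 0.01411198265850544), 14.768608093261719)
[ 0.5665 -0.1934]
[ 0.5668 -0.1935  0.0834] [-1.1712  0.7553 -1.1952]
25.425 0.009701196899086939 [ 0.5667 -0.1936  0.0833] [-0.2458 -1.1607  4.2558]
```

```bash
python3 - <<'E'
from h import *
p,_=grab_frame("wrist"); q,_=grab_frame("scene"); np.savez("pics/s8.npz",p=q)
r=cv2.resize(q[120:220,200:320],(480,400),interpolation=cv2.INTER_CUBIC)
t=cv2.resize(p[130:330,196:356],(320,400),interpolation=cv2.INTER_CUBIC)
cv2.imwrite("pics/w8.png",np.hstack([r,t])[:,:,::-1]); s=read_state(); print(s["width"],s["contact_force"],s["wrist_torque"])
E
```

```text
0.009960258354116486 [ 0.29015991 -0.72775346  5.12253148] [-0.3218329  -0.04478796  0.00841487]
```

View pics/w8.png

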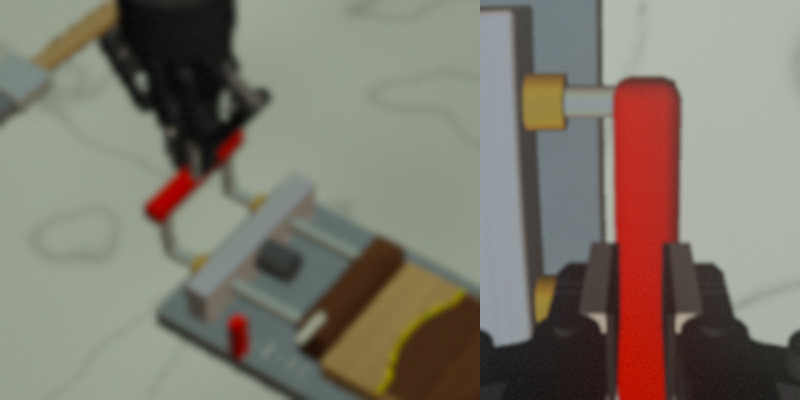

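Both panes show the pads straddling the red bar at mid-handle, but the width reading is below the bar's 16 mm. I'll command the gripper fully shut so it squeezes firmly, then pull and watch.

```bash
python3 - <<'E'
from h import *
np.set_printoptions(precision=4,suppress=True)
yaw=.262; d=np.array([np.sin(yaw),-np.cos(yaw)])
gripper_to(0.0); s=read_state(); print(s["width"],s["contact_force"],s["ee_pos"])
H=np.array([.5667,-.1935])
for k in (.008,.02,.03):
    move_straight([*(H+d*k),.0832],v=.05); wait(.1); s=read_state(); print(k,s["t"],s["width"],s["contact_force"],s["contact_force"][:2]@d,(s["ee_pos"][:2]-H)@d)
q,_=grab_frame("top"); p,_=grab_frame("wrist"); w,_=grab_frame("scene"); np.savez("pics/t9.npz",p=q,w=p,s=w,pos=s["ee_pos"],rot=s["tcp_rot"])
r=cv2.resize(q[205:285,230:370],(490,280),interpolation=cv2.INTER_CUBIC); r=cv2.copyMakeBorder(r,0,120,0,0,cv2.BORDER_CONSTANT)
t=cv2.resize(w[150:250,210:285],(300,400),interpolation=cv2.INTER_CUBIC)
cv2.imwrite("pics/t9.png",np.hstack([r,t])[:,:,::-1])
E
```

```text
-5.121078185130269e-05 [ 0.0885 -0.0076  3.7992] [ 0.5665 -0.1934  0.083 ]
0.008 26.1917 -0.0001227370064885227 [-0.3724 -0.142   0.4746] 0.040661179237369824 0.008003042736039275
0.02 26.6833 0.00015018658937792197 [-0.4209 -0.0021  0.9198] -0.10696807452088547 0.019885525052128317
0.03 27.1333 -0.00037189333765777385 [-1.2189 -1.099  -0.3641] 0.7457979396626755 0.029911549907540046
```

View pics/t9.png

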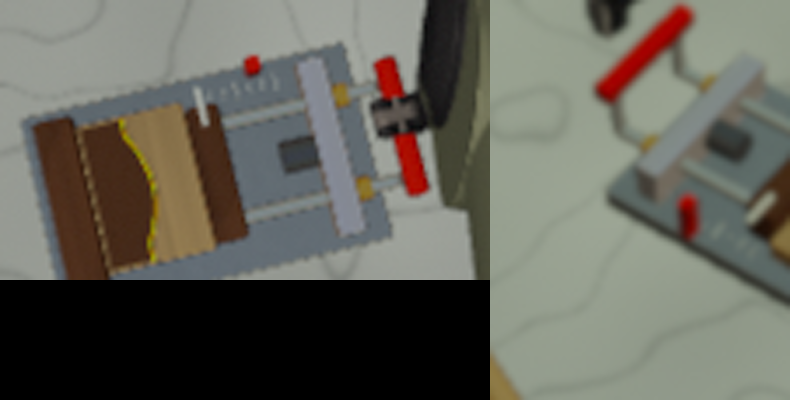

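The scene pane shows the red bar free, with the gripper beside it. The pointer hasn't moved, so the pads slipped off. I'll work out where the fingertips really were from the numbers before retrying.

```bash
python3 - <<'E'
from h import *
np.set_printoptions(precision=4,suppress=True)
f=np.load("pics/t9.npz")
def P(n,X): m=camera_model(n); c=m["R"]@X+m["t"]; return (m["intrinsics"]@c/c[2])[:2]
T=f["pos"]; print("TCP",T,f["rot"])
for n in("top","scene"):
    print(n,"tip px",P(n,T-[0,0,.014]),"pos+5cm",P(n,T+[0,0,.05]))
    img=f["p"] if n=="top" else f["s"]
    for b in blobs(img,*COL["red"])[:4]: print(b[0],b[1],b[2].min(0),b[2].max(0))
s=read_state(); print(s["t"],s["ee_pos"],s["contact_force"],s["width"])
# depth along the handle from w7 pose and the present wrist depth
p,d=grab_frame("wrist"); np.savez("pics/w10.npz",p=p,d=d,pos=s["ee_pos"],rot=s["tcp_rot"])
q,dq=grab_frame("scene"); b=max(blobs(q,*COL["red"]),key=lambda b:b[0])
m=camera_model("scene"); px=b[2]; z=dq[px[:,1],px[:,0]]; k=m["intrinsics"]
c=np.c_[(px-k[:2,2])/k[0,0]*z[:,None],z]; X=(c-m["t"])@m["R"]; print("handle depth pts z pct",np.percentile(X[:,2],[5,50,95]),X.mean(0))
q2,dq=grab_frame("top"); m=camera_model("top"); k=m["intrinsics"]; b=blobs(q2,*COL["red"])[0]; px=b[2]; z=dq[px[:,1],px[:,0]]
c=np.c_[(px-k[:2,2])/k[0,0]*z[:,None],z]; X=(c-m["t"])@m["R"]; print("top: handle z",np.percentile(X[:,2],[5,50,95]),X.mean(0))
cv2.imwrite("pics/w10.png",np.hstack([cv2.resize(p,(400,300)),cv2.resize(q2[190:280,280:400],(400,300))])[:,:,::-1])
E
```

```text
TCP [ 0.5744 -0.2224  0.0832] [-1.5086  1.5706  1.8949]
top tip px [354.594  238.7053] pos+5cm [359.2266 236.1648]
100 [347.01 251.35] [343 243] [351 260]
65 [340.5692 227.1385] [337 222] [344 232]
53 [471.8302 202.    ] [469 197] [474 207]
17 [301.4118 223.1176] [300 221] [303 225]
scene tip px [239.9611 162.6735] pos+5cm [237.7958 146.11  ]
147 [248.3469 162.7211] [237 152] [259 174]
58 [156.8966 132.8966] [153 129] [161 137]
17 [259.7059 202.7059] [258 199] [261 207]
27.2833 [ 0.5745 -0.2223  0.0832] [0.0857 0.3165 0.4529] 1.8887319319055698e-05
handle depth pts z pct [0.0856 0.0899 0.0926] [ 0.5696 -0.1857  0.095 ]
top: handle z [0.0867 0.0904 0.0943] [ 0.5407 -0.1999  0.093 ]
```

View pics/w10.png

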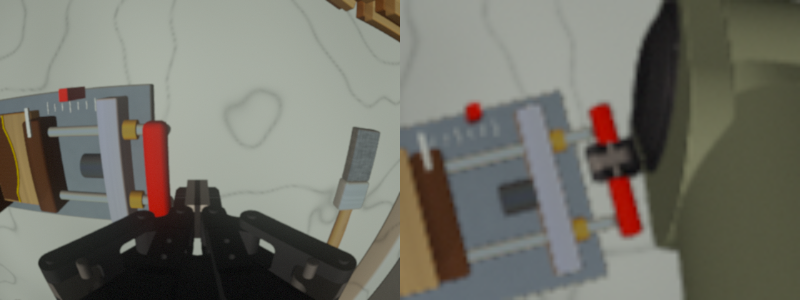

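Current view: wrist (left) shows the shut fingers just outside the bar; the jaw is still at its clamped position. The grip was too near the fingertips. I'll retry deeper, with a force check as the pull begins.

```bash
python3 - <<'E'
from h import *
np.set_printoptions(precision=4,suppress=True)
yaw=.262; o=[0,np.pi/2,yaw-np.pi]; d=np.array([np.sin(yaw),-np.cos(yaw)]); H=np.array([.5666,-.1936])
move_straight([.5744,-.2224,.14],o,v=.12); gripper_to(.045); move_straight([*H,.14],o,v=.1); wait(.1); f0=read_state()["contact_force"]
move_straight([*H,.073],o,v=.08); s=read_state(); print(s["t"],s["ee_pos"],s["width"],s["contact_force"]-f0)
for w in (.016,.012,.008):
    gripper_to(w); s=read_state(); print(w,s["width"],s["contact_force"]-f0,s["ee_pos"])
for k in (.004,.008):
    move_straight([*(H+d*k),.073],o,v=.03); wait(.1); s=read_state(); print(k,s["t"],s["width"],s["contact_force"]-f0,"pull",-(s["contact_force"]-f0)[:2]@d)
q,_=grab_frame("scene"); b=blobs(q,*COL["red"])
for x in b[:4]: print(x[0],x[1],x[2].min(0),x[2].max(0))
E
```

```text
30.0917 [ 0.5669 -0.1937  0.0734] 0.04516842359961774 [-0.4094 -0.5541 -0.3416]
0.016 0.015875450499241665 [ 1.1047 -4.917   1.5831] [ 0.5671 -0.195   0.0737]
0.012 0.013982239339698376 [ 0.2536 -5.8695  5.0236] [ 0.5672 -0.1951  0.0739]
0.008 0.014507210561853064 [ 0.2322 -5.7974  5.3175] [ 0.5672 -0.1951  0.0739]
0.004 31.3083 0.013936679839964229 [-4.9773  3.7257 10.7459] pull 4.887716471083524
0.008 31.6917 0.013866524800773076 [-4.5716  3.9018  9.4773] pull 4.9527627455804035
69 [240.6087 167.1449] [235 161] [245 173]
58 [156.7759 132.9655] [153 129] [161 137]
18 [259.5556 202.6111] [257 199] [261 207]
```

The grip is good now: width 14 mm and about 4.9 N of spring pull. I'll pull to 40 mm and measure the pointer against the tab.

```bash
python3 - <<'E'
from h import *
np.set_printoptions(precision=4,suppress=True)
yaw=.262; o=[0,np.pi/2,yaw-np.pi]; d=np.array([np.sin(yaw),-np.cos(yaw)]); H=np.array([.5666,-.1936])
for k in (.02,.04):
    move_straight([*(H+d*k),.073],o,v=.04); wait(.15); s=read_state(); print(k,s["t"],s["width"],"pull",-s["contact_force"][:2]@d,s["contact_force"],(s["ee_pos"][:2]-H)@d)
pose=(s["ee_pos"],s["tcp_rot"]); p,_=grab_frame("wrist"); q,_=grab_frame("top"); np.savez("pics/w11.npz",p=p,q=q,pos=pose[0],rot=pose[1])
for b in blobs(p,*COL["red"])[:3]: print("red",b[0],b[1],b[2].min(0),b[2].max(0))
c=cv2.resize(p[60:240,0:240],(720,540),interpolation=cv2.INTER_CUBIC); cv2.imwrite("pics/w11.png",c[:,:,::-1])
E
```

```text
0.02 32.3417 0.01422368335397785 pull 6.248059473203878 [-4.5285  5.2544 11.736 ] 0.019440600357054832
0.04 33.1417 0.014416693938746675 pull 8.71226399689295 [-5.8702  7.4459 13.3499] 0.03896177834360416
red 5189 [274.7447 265.4685] [259 178] [290 356]
red 188 [ 68.7766 135.3617] [ 63 127] [ 74 144]
```

View pics/w11.png

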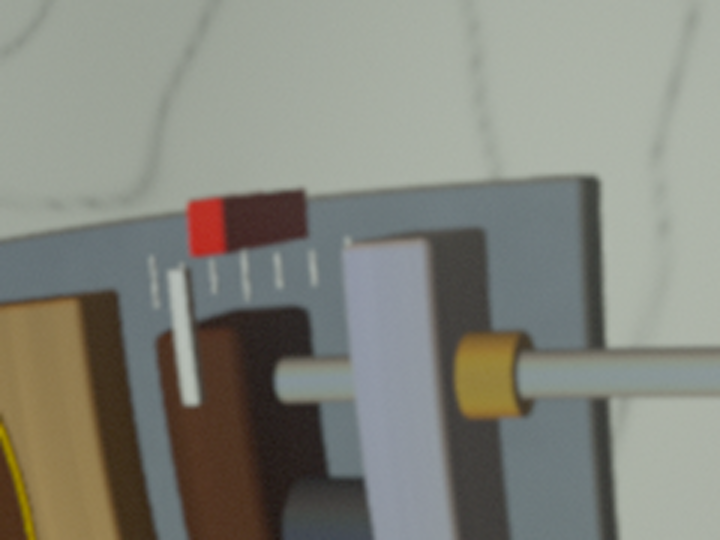

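The jaw has moved clear of the case. The pointer's end is at (178,269) in the crop, px (59.3,149.7). The tab's top face is centred at (207,228), px (69,136), so the pointer is slightly short of it.

```bash
python3 - <<'E'
from h import *
np.set_printoptions(precision=4,suppress=True)
yaw=.262; d=np.array([np.sin(yaw),-np.cos(yaw)])
f=np.load("pics/w11.npz"); pose=(f["pos"],f["rot"])
pt=cast("wrist",[[59.3,149.7],[64,195]],.056,pose)[:,:2]; mk=cast("wrist",np.array([[188,203],[224,198],[226,253],[191,257]])/3+[0,60],.054,pose)[:,:2]
print("ptr",pt,"mark",mk.mean(0),"sizes",np.linalg.norm(np.diff(mk,axis=0),axis=1)); print("remaining along pull",(mk.mean(0)-pt)@d)
E
```

```text
ptr [[ 0.6014 -0.088 ]
 [ 0.5737 -0.0949]] mark [ 0.6107 -0.093 ] sizes [0.0096 0.0111 0.0094]
remaining along pull [0.0072 0.0078]
```

```bash
python3 - <<'E'
from h import *
np.set_printoptions(precision=4,suppress=True)
yaw=.262; o=[0,np.pi/2,yaw-np.pi]; d=np.array([np.sin(yaw),-np.cos(yaw)]); H=np.array([.5666,-.1936])
move_straight([*(H+d*.0474),.073],o,v=.03); wait(.5); s=read_state(); print(s["t"],s["width"],"pull",-s["contact_force"][:2]@d,(s["ee_pos"][:2]-H)@d,np.abs(s["qvel"]).max())
pose=(s["ee_pos"],s["tcp_rot"]); p,_=grab_frame("wrist"); q,_=grab_frame("top"); np.savez("pics/w12.npz",p=p,q=q,pos=pose[0],rot=pose[1])
for b in blobs(p,*COL["red"])[:3]: print("red",b[0],b[1],b[2].min(0),b[2].max(0))
b=blobs(q,*COL["blue"])[0]; print("stylus top view",b[0],b[1])
c=cv2.resize(p[90:230,0:200],(500,350),interpolation=cv2.INTER_CUBIC)
t=cv2.resize(q[205:300,130:370],(300,119)); t=cv2.copyMakeBorder(t,0,231,0,0,cv2.BORDER_CONSTANT)
cv2.imwrite("pics/w12.png",np.hstack([c,t])[:,:,::-1])
E
```

```text
34.1417 0.013902647853333906 pull 10.152017304098905 0.04616588210879552 0.0013287601548779956
red 5199 [274.7594 265.2835] [259 177] [290 356]
red 180 [ 60.0278 136.3278] [ 55 128] [ 65 145]
stylus top view 61 [150.6885 279.4426]
```

View pics/w12.png

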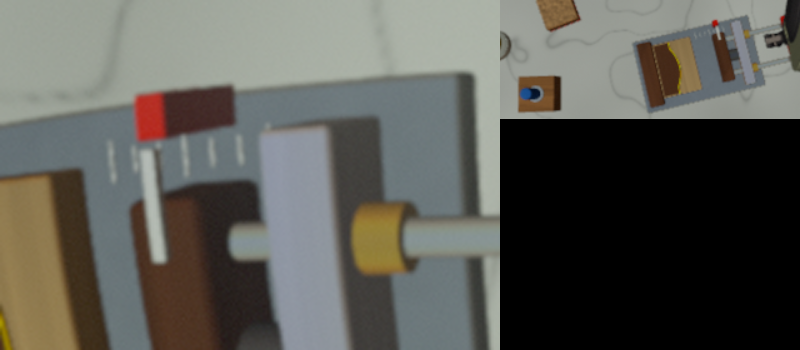

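The pointer's end, px (59.6,150), now sits opposite the tab's top face, px (60.2,136.3). The case is in place and the stylus is upright in its stand (top view). I'll do one numeric check, then hand in.

```bash
python3 - <<'E'
from h import *
yaw=.262; o=[0,np.pi/2,yaw-np.pi]; d=np.array([np.sin(yaw),-np.cos(yaw)]); H=np.array([.5666,-.1936])
f=np.load("pics/w12.npz"); pose=(f["pos"],f["rot"])
r=(cast("wrist",[60.2,136.3],.054,pose)-cast("wrist",[[59.6,150],[63,194]],.056,pose))[:,:2]@d; print("remaining",r)
r=r.mean()
if abs(r)<.004:
    if abs(r)>.0015: move_straight([*(H+d*(.0474+r)),.073],o,v=.02)
    wait(.5); s=read_state(); print(s["t"],s["width"],-s["contact_force"][:2]@d); close_job()
E
```

```text
remaining [-0.00012669  0.0013824 ]
34.7417 0.014010053934782642 9.656691100602217
the job is handed in; nothing more can be done
```

I traced the seam with the stylus and stood it back in its stand. I then pulled the clamp handle until the pointer lined up with the tab, and handed the job in at 34.7 s while still holding it there. No verdict was reported.

- **Seam:** the nib pressed at about 2.1–2.3 N along the whole curve, with the arm within 0.3 mm of its planned path. That is a little firmer than I aimed for, roughly 6–7 mm of nib travel by the spring figures instead of 3–5 mm. I checked the tip against the seam visually only at the start.
- **Stylus:** it went into the stand with no notable resistance. After release and again at the end, it sat where it had been before pickup, to within 1–2 mm.
- **Clamp:** the first grip on the handle was too shallow and slipped off. The jaw did not move and the seam steps were already done. The second, deeper grip held.
- **Last checks:** the pointer was within about 1.4 mm of the tab's middle, with about 9.7 N of spring pull on the fingers. The arm was at rest, and the case was in place in the last pictures.
- **Pictures:** I viewed 12, two over the budget of 10, because of the handle retry.

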